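# Unload the charged battery packs

### The arm

A 6-joint arm with a two-finger parallel gripper is mounted at the origin on a cart in front of the work surface, level with it; the furniture and walls round the work are solid. World frame = base frame: x ahead of the robot, y to its left, z up, the work surface at z = 0. Lengths are in m, angles in rad, forces in N, time in s.
With the tool pointing down it reaches from about 0.375 to 0.975 m from the base axis. Payload 3.8 kg.
Tool frame: the origin (TCP) lies at the very end of the fingers, on their centre line; the grasp point (between the pads) lies 19 mm behind it; z points along the fingers, y is the line along which they close (so a half turn about z gives the same grasp; the last joint's range is limited). The gripper opens to 85 mm and grips with 20 to 120 N. Pads are 22 mm wide; open, the fingers measure 114 mm over their backs; the gripper's body (76 mm by 85 mm) begins 54 mm behind the grasp point. The pads swing forward as they close: fully open they stand 13 mm farther back than shut.
Start: joints at [-1.262, 0.264, 1.604, -0, 1.274, -0.037], TCP at [0.229, -0.635, 0.196] pointing down, gripper open.
Joint ranges: [-2.63, 2.63], [-0.94, 2.18], [0.31, 2.57], [-1.31, 4.45], [0, 2.66], [-2.55, 2.55]. Speed limits (rad/s): [2.57, 2.57, 3.14, 3.14, 3.14, 3.14].

### API

Orientations are given as a rotation vector (axis times angle).
In Python, from workcell import bot gives the robot as it stands.
- The arm moves only by the shell command python3 -m creep 'ROWS' [FORCE]. ROWS is JSON, a list of rows, each a list of 5 numbers: the shift along the tool's x, y, z in units of 0.05 m (1.0 is 0.05 m), then the turn about the tool's z in units of 0.1 rad (1.0 is 0.1 rad), then the opening, from 0 (shut) to 1 (fully open). In form: [[tx, ty, tz, spin, hand], ...]. A call has 1 to 20 rows; each row shifts and turns the commanded pose from where the row before left it, along the tool's axes as they then stand; what a row does not reach is not made up. A row lasts 1/8 s, in which the tool goes at most 62.5 mm and 10.7 degrees, less where a joint would pass 70% of its speed; a pose out of reach is approached as far as the arm can. A call with a number of a shift or a turn outside -1 to 1 is refused whole. A call with a gripper value outside its range is refused whole. The fingers move at their own pace and stop on an object; FORCE is the grip in N (left out, the last holds). Time passes only in rows, so rows that do not move let the fingers close. It gives the time, the measured TCP pose, the force, the opening and the grip force at its end, in the units of the state.
- bot.read_state(): the state, without advancing time (a new reading comes with each control period).
- bot.read_camera(name): name is "scene" or "top"; returns a dict with "pixels" (400x640x3 uint8, red, green, blue), "vfov" (degrees; the focal length in pixels is half the picture's height over the tangent of half this angle, whatever the lens; pixels are square), "cx", "cy" (the principal point, pixels), "world_to_cam" (4x4, takes a point from world to camera coordinates). Camera axes: x right, y down, z forward; pixel columns grow to the right and rows downward; lengths in m; the calibration is good to about 2 mm. A picture is of the moment at which its call begins. There is no depth.
- bot.finish_job(): hands the job in; it is judged then, once.
Trained networks look in a picture, given as the dict that the camera call returned (one of the last four; its "shot" number tells which), for a name from the list of things; names that differ only in an ending like _2 or _b are one class to them, and where a whole thing is asked for, a point or a joint stands for the part that bears it (a point fixed in the world has none). Each returns a list of dicts, best first, with "score" (0 to 1); they miss things now and then, are a little off and sometimes report something else, mostly with a low value. They report only what shows in the picture. A call takes as long as a camera call. They do not tell look-alikes from the thing itself.
- bot.look_for(target, picture): "bbox" ([left, top, right, bottom] in pixels, round what is visible of it).
- bot.regions_of(target, picture): "mask" (400x640 bool, what is visible of it) and "bbox" ([left, top, right, bottom] in pixels, round what is visible of it).
The state is a dict: "time": time; "q": joint angles; "joint_vel": joint speeds; "joint_torque": joint torques, N m; "tool_pos": TCP position; "tcp_rot": TCP orientation; "wrist_force": force on the tool from outside, world axes, zero at the start; "torque": the same for the moment, N m; "width": opening from 0.0 (shut) to 1.0 (fully open); "grip_force": force on a finger pad.
Only numpy, scipy, OpenCV 4.12 (cv2) and the standard library are available. Lean on these libraries where they do the work, as an engineer would, in place of code of your own. Each camera call takes 0.05 s, during which the arm holds its last target. There are 200 camera calls.

### The job

Unload the battery charger: first pull the charge lever fully back to off, toward the front of the charger, at the red mark. With the power off, pinch the two side tabs of every green-capped pack together to unlatch it, lift it out and put it in the blue tray; leave the orange-capped pack in its well. When all the green packs are in the tray, set the lever to trickle charge, 40 degrees from off, at the yellow mark, and leave the other things on the counter where they are.

Things in the scene. Friction and masses are not known exactly. Their poses are not given: they have to be found in the camera images.
- charger: fixed battery charger: grey block 90 (x) x 436 (y) x 40 mm high, origin at the middle of its underside, front (-x) to the robot. Wells at x = 0, y = +168, +104, +40, -24, -88 mm, mouths 45 x 48 mm, floors 12 mm above the counter (a seated pack has its centre at 53 mm, axes as the charger's). Three or four hold green packs, one the orange. The lever is at the -y end
- lever_hinge (a point): pivot of the charge lever, in the charger at x -8, y -178 mm, 48 mm above the counter; the lever turns about the charger's y axis
- lever_knob (a point): centre of the black knob at the lever's end, 62 mm from the pivot: a cylinder 20 mm in diameter, 30 mm long along the charger's y axis (pinch its ends along y from above). A round scale disc of 30 mm radius about the pivot, with the marks, stands 18 to 24 mm to the -y side of the lever
- rate_lever (a joint): angle of the charge lever, rad: 0 = off, at its stop, leaning 45 degrees toward the charger's front (-x), red mark; 0.70 (40 degrees) = trickle, yellow mark; 1.57 = full charge, leaning 45 degrees to the back, white mark. Stays where it is left; moves with about 2 N at the knob
- pack_1: black battery pack, green cap; origin at its centre, z toward the cap; mm: 82 tall (z), 44 wide (y), 42 thick (x). Sprung grey tabs on its +x and -x faces: pads at z +3 to +37, 26 wide, 56 over both, 44 pressed in (3 to 7 N each). Barbs at the tabs' feet hold it under the well's rim until both are pressed in; so held it lifts straight out (28 mm deep). 0.25 kg. To be taken out; None if absent
- pack_2: black battery pack, green cap; origin at its centre, z toward the cap; mm: 82 tall (z), 44 wide (y), 42 thick (x). Sprung grey tabs on its +x and -x faces: pads at z +3 to +37, 26 wide, 56 over both, 44 pressed in (3 to 7 N each). Barbs at the tabs' feet hold it under the well's rim until both are pressed in; so held it lifts straight out (28 mm deep). 0.25 kg. To be taken out; None if absent
- pack_3: black battery pack, green cap; origin at its centre, z toward the cap; mm: 82 tall (z), 44 wide (y), 42 thick (x). Sprung grey tabs on its +x and -x faces: pads at z +3 to +37, 26 wide, 56 over both, 44 pressed in (3 to 7 N each). Barbs at the tabs' feet hold it under the well's rim until both are pressed in; so held it lifts straight out (28 mm deep). 0.25 kg. To be taken out; None if absent
- pack_4: black battery pack, green cap; origin at its centre, z toward the cap; mm: 82 tall (z), 44 wide (y), 42 thick (x). Sprung grey tabs on its +x and -x faces: pads at z +3 to +37, 26 wide, 56 over both, 44 pressed in (3 to 7 N each). Barbs at the tabs' feet hold it under the well's rim until both are pressed in; so held it lifts straight out (28 mm deep). 0.25 kg. To be taken out; None if absent
- pack_low: black battery pack, orange cap; origin at its centre, z toward the cap; mm: 82 tall (z), 44 wide (y), 42 thick (x). Sprung grey tabs on its +x and -x faces: pads at z +3 to +37, 26 wide, 56 over both, 44 pressed in (3 to 7 N each). Barbs at the tabs' feet hold it under the well's rim until both are pressed in; so held it lifts straight out (28 mm deep). 0.25 kg. Must stay in its well
- tray: loose blue open tray, 150 (x) x 270 (y) x 34 mm high, walls and floor 5 mm thick, 0.7 kg, origin at the middle of its underside
- spray_bottle: bystander: clear pump bottle, 66 mm diameter, 190 mm tall, origin at its underside
- card_box: bystander: pink box, 62 x 96 x 60 mm, origin at its underside
- tape_measure: bystander: yellow tape measure, 58 x 69 x 29 mm, origin at its underside
- marker_red: bystander: black marker with a red cap, 142 mm long, lying along its y axis
There are look-alikes about, which are no part of the job. Leave any purple look-alike of the pack_2 alone.

How it is judged:
On the way, in this order (a step that is already met when the one before it is completed fails the run):
1. the charge lever is fully off (value of joint rate_lever below 0.09 rad), for 0.2 s.
2. with the lever still off, every green pack that is present is in the tray (value of joint rate_lever below 0.09 rad and x of pack_1 in the frame of tray between -0.07 and 0.07 m and y of pack_1 in the frame of tray between -0.13 and 0.13 m and z of pack_1 in the frame of tray between 0 and 0.06 m and x of pack_2 in the frame of tray between -0.07 and 0.07 m and y of pack_2 in the frame of tray between -0.13 and 0.13 m and z of pack_2 in the frame of tray between 0 and 0.06 m and x of pack_3 in the frame of tray between -0.07 and 0.07 m and y of pack_3 in the frame of tray between -0.13 and 0.13 m and z of pack_3 in the frame of tray between 0 and 0.06 m and x of pack_4 in the frame of tray between -0.07 and 0.07 m and y of pack_4 in the frame of tray between -0.13 and 0.13 m and z of pack_4 in the frame of tray between 0 and 0.06 m), for 0.2 s.
3. the lever is at the trickle mark, 40 degrees (value of joint rate_lever between 0.6 and 0.8 rad), for 0.2 s.
At the end, for the whole second after the job is handed in: every green pack present rests in the flat tray (centre within 70 mm in x, 130 mm in y of its middle, under 60 mm above its underside), the lever rests at 0.60 to 0.80 rad (40 degrees, 5.5 either way), the orange pack is within 10 mm of where it stood (all of step 3 and x of pack_1 in the frame of tray between -0.07 and 0.07 m and y of pack_1 in the frame of tray between -0.13 and 0.13 m and z of pack_1 in the frame of tray between 0 and 0.06 m and x of pack_2 in the frame of tray between -0.07 and 0.07 m and y of pack_2 in the frame of tray between -0.13 and 0.13 m and z of pack_2 in the frame of tray between 0 and 0.06 m and x of pack_3 in the frame of tray between -0.07 and 0.07 m and y of pack_3 in the frame of tray between -0.13 and 0.13 m and z of pack_3 in the frame of tray between 0 and 0.06 m and x of pack_4 in the frame of tray between -0.07 and 0.07 m and y of pack_4 in the frame of tray between -0.13 and 0.13 m and z of pack_4 in the frame of tray between 0 and 0.06 m and velocity of joint rate_lever between -0.05 and 0.05 rad/s and distance of pack_low from where it was at the start of the episode below 0.01 m and angle between tray's own z axis and vertical below 0.1 rad); the robot touches nothing.
It fails at once if a green pack taken out of its well or carried about while the lever is not off (value of joint rate_lever above 0.2 rad and ((distance of pack_1 from where it was at the start of the episode above 0.04 m and not (x of pack_1 in the frame of tray between -0.07 and 0.07 m and y of pack_1 in the frame of tray between -0.13 and 0.13 m and z of pack_1 in the frame of tray between 0 and 0.06 m)) or (distance of pack_2 from where it was at the start of the episode above 0.04 m and not (x of pack_2 in the frame of tray between -0.07 and 0.07 m and y of pack_2 in the frame of tray between -0.13 and 0.13 m and z of pack_2 in the frame of tray between 0 and 0.06 m)) or (distance of pack_3 from where it was at the start of the episode above 0.04 m and not (x of pack_3 in the frame of tray between -0.07 and 0.07 m and y of pack_3 in the frame of tray between -0.13 and 0.13 m and z of pack_3 in the frame of tray between 0 and 0.06 m)) or (distance of pack_4 from where it was at the start of the episode above 0.04 m and not (x of pack_4 in the frame of tray between -0.07 and 0.07 m and y of pack_4 in the frame of tray between -0.13 and 0.13 m and z of pack_4 in the frame of tray between 0 and 0.06 m)))).
It fails at once if the orange pack pulled out of its well (distance of pack_low from where it was at the start of the episode above 0.02 m).
It fails at once if a bystander shifted by more than 40 mm (distance of any of spray_bottle, card_box, tape_measure, marker_red from where it was at the start of the episode above 0.04 m).
Of pack_1, pack_2, pack_3, pack_4 only 3 to 4 are there at a start; the rules pass over those that are not, and their reading is None.
At some moment in a run one of tray may be knocked a few centimetres aside while the robot is not near it.
Once in a run the grip may slacken for a moment while it holds something.
It also fails if it takes over 208 s, if anything falls off the work surface, if the arm or the gripper's body presses on something with over 40 N, if the wrist force passes 120 N, or if a joint passes its speed limit or range.

## Working session

There is one attempt and no reset: what is moved stays moved. The work goes in short steps, Python scripts to look and compute and a shell command to move; the robot and the scene stay as the last step left them, time stands still between calls to the robot, and variables do not carry over. Pictures are saved under pics/ and viewed, at most 14 in all, crops included, and the job is handed in when it is done.

```bash
mkdir -p pics; ls; python3 - <<'E'
from workcell import bot
import cv2,numpy as np
s=bot.read_state();print(s['time'],s['tool_pos'],s['tcp_rot'],s['width'])
for n in('scene','top'):
    p=bot.read_camera(n);cv2.imwrite(f'pics/{n}0.png',p['pixels'][:,:,::-1]);print(n,p['vfov'],p['cx'],p['cy'],np.round(p['world_to_cam'],3).tolist())
E
```

```text
pics
0.0 [ 0.22852438 -0.63426272  0.19483604] [-3.09252147e+00 -5.40095962e-01  4.92364678e-04] 0.9978521629604522
scene 50.95138702885954 317.0750476515646 197.39684007046583 [[-0.592, -0.806, -0.018, 0.232], [-0.343, 0.271, -0.899, 0.294], [0.729, -0.527, -0.437, 1.083], [0.0, 0.0, 0.0, 1.0]]
top 53.65492626154609 320.6565522662549 193.77956321590884 [[0.023, -1.0, 0.016, -0.099], [-0.994, -0.024, -0.11, 0.524], [0.11, -0.014, -0.994, 1.341], [0.0, 0.0, 0.0, 1.0]]
```

View pics/scene0.png

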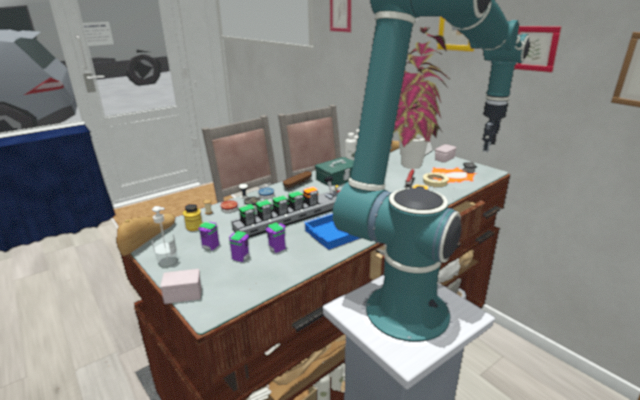

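View pics/top0.png

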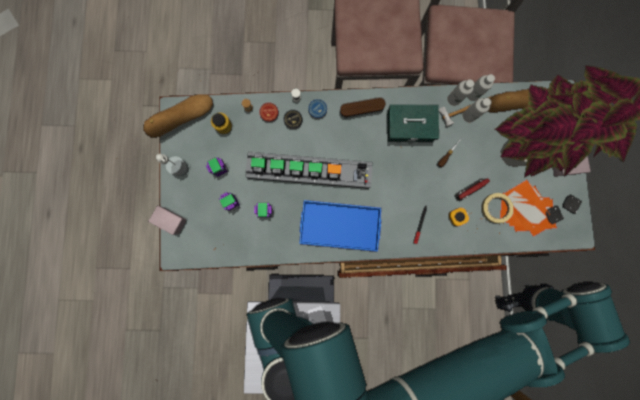

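Top view: the charger runs from (248,165) to (370,180), with green caps at (258,163), (277,166), (296,168) and (315,169) and the orange cap at (334,171). The lever is near (362,172) and the tray at (340,226). The purple look-alikes stand free at (216,167), (229,202) and (263,211).

```bash
cat > h.py <<'E'
from workcell import bot
import cv2,numpy as np
from scipy.spatial.transform import Rotation as R
def cam(n):
    p=bot.read_camera(n);p['f']=200/np.tan(np.radians(p['vfov'])/2);return p
def ray(p,uv,z):
    T=p['world_to_cam'];C=-T[:3,:3].T@T[:3,3]
    d=T[:3,:3].T@np.array([(uv[0]-p['cx'])/p['f'],(uv[1]-p['cy'])/p['f'],1]);return C+d*(z-C[2])/d[2]
def proj(p,P):
    q=p['world_to_cam'][:3,:3]@np.array(P)+p['world_to_cam'][:3,3];return q[:2]/q[2]*p['f']+[p['cx'],p['cy']]
def blobs(p,lo,hi,amin=30):
    h=cv2.cvtColor(p['pixels'],cv2.COLOR_RGB2HSV);m=cv2.inRange(h,lo,hi)
    n,l,st,c=cv2.connectedComponentsWithStats(m);return [(c[i],st[i],l==i) for i in range(1,n) if st[i][4]>=amin]
def tray(p):
    b=max(blobs(p,(100,150,60),(120,255,255),300),key=lambda b:b[1][4])
    cn=cv2.findContours(b[2].astype('uint8'),0,1)[0];c=max(cn,key=cv2.contourArea)[:,0]
    w=np.array([ray(p,x,.034)[:2] for x in c],'float32');return cv2.minAreaRect(w)
def crop(p,x0,y0,x1,y1,k,name):
    cv2.imwrite(f'pics/{name}.png',cv2.resize(p['pixels'][y0:y1,x0:x1,::-1],None,fx=k,fy=k,interpolation=cv2.INTER_CUBIC))
E
python3 - <<'E'
from h import *
p=cam('top');print('f',p['f'])
for n,lo,hi in(('green',(45,120,90),(80,255,255)),('orange',(8,160,150),(18,255,255))):
    for c,st,m in blobs(p,lo,hi,20): print(n,np.round(c,1),st,np.round(ray(p,c,.094),4))
print('tray',tray(p))
crop(p,240,140,390,200,5,'cropchg')
for n in('charger','lever_knob','lever_hinge'):
    for d in bot.look_for(n,p)[:2]: print(n,d)
s=cam('scene');crop(s,225,165,365,245,5,'cropsc')
for d in bot.look_for('lever_knob',s)[:2]: print(d)
E
```

```text
f 395.4615871105768
green [214.5 165. ] [209 159  12  14 106] [0.6061 0.2688 0.094 ]
green [257.9 162.3] [251 158  14  10 116] [0.6188 0.1258 0.094 ]
green [276.9 163.7] [271 159  13  10 114] [0.6159 0.0623 0.094 ]
green [296.  165.4] [290 161  14  10 112] [ 0.6116 -0.0011  0.094 ]
green [315.  166.8] [309 162  13  11 115] [ 0.6086 -0.0645  0.094 ]
green [226.9 200.4] [220 195  15  12 107] [0.4894 0.2219 0.094 ]
green [262.1 209.5] [258 203   9  14 117] [0.4621 0.1056 0.094 ]
orange [333.9 168.4] [328 164  13  10 106] [ 0.6049 -0.1272  0.094 ]
orange [531.2 196. ] [505 181  48  33 493] [ 0.5286 -0.786   0.094 ]
orange [503.2 208.9] [501 201   6  17  67] [ 0.4835 -0.6912  0.094 ]
orange [527.8 223.7] [507 208  49  27 503] [ 0.4362 -0.7716  0.094 ]
tray ((0.41806402802467346, -0.15542452037334442), (0.2713596522808075, 0.14659292995929718), 85.73528289794922)
charger {'bbox': [243.9, 151.5, 372.2, 189.5], 'score': 0.76}
lever_hinge {'bbox': [241.9, 153.8, 373.0, 188.4], 'score': 0.63}
{'bbox': [322.3, 179.0, 336.2, 193.9], 'score': 0.55}
```

View pics/cropchg.png

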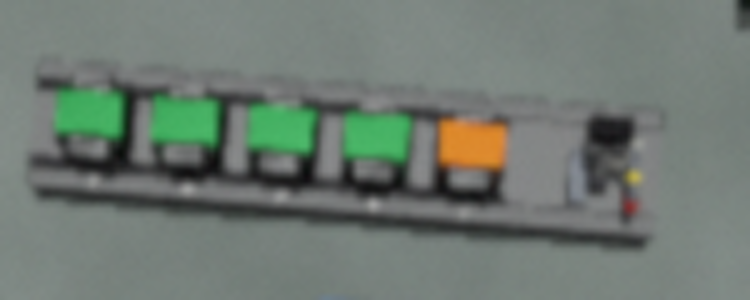

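View pics/cropsc.png

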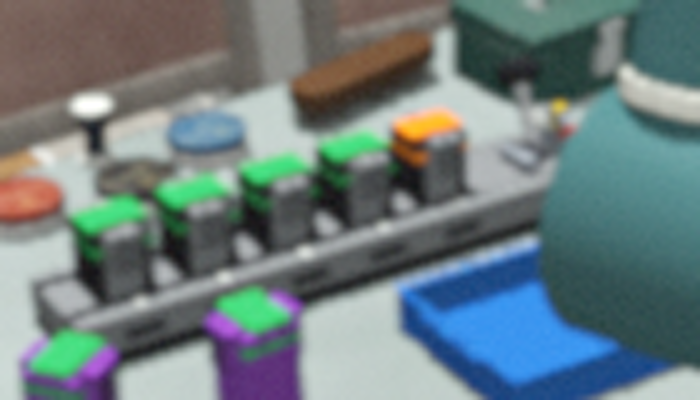

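```bash
cat > m.py <<'E'
from h import *
from scipy.optimize import least_squares
def W(c,P):
    P=np.atleast_2d(P);a=c[2];return np.c_[c[0]+P[:,0]*np.cos(a)-P[:,1]*np.sin(a),c[1]+P[:,0]*np.sin(a)+P[:,1]*np.cos(a),P[:,2]]
def knob(c,t): 
    a=t-np.pi/4; return W(c,[-.008+.062*np.sin(a),-.178,.048+.062*np.cos(a)])[0]
E
python3 - <<'E'
from m import *
p=cam('top');s=cam('scene')
def caps(q):
    g=[b[0] for b in blobs(q,(45,120,90),(80,255,255),15)];o=[b[0] for b in blobs(q,(6,160,150),(18,255,255),15)];return g,o
gs,os_=caps(s)
print(np.round(gs,1).tolist(),np.round(os_,1).tolist())
c0=[.6094,-.041,-.055]
for name,c in(('a',c0),):
    for n,q in(('top',p),('sc',s)):
        for y in(.168,.104,.04,-.024,-.088): print(n,y,np.round(proj(q,W(c,[0,y,.094])[0]),1))
        print('knobs',[np.round(proj(q,knob(c,t)),1).tolist() for t in(.5,.9,1.2,1.57)])
    v=[]
    for n,q,x0,y0,x1,y1 in(('top',p,240,140,390,200),('sc',s,225,165,365,245)):
        k=5;im=cv2.resize(q['pixels'][y0:y1,x0:x1,::-1],None,fx=k,fy=k,interpolation=cv2.INTER_CUBIC).copy()
        def poly(P,col): cv2.polylines(im,[np.int32([(proj(q,w)-[x0-.5,y0-.5])*k for w in W(c,P)])],True,col,1)
        for z,col in((0,(0,0,255)),(.04,(0,255,255))): poly([[a,b,z] for a,b in((-.045,-.218),(.045,-.218),(.045,.218),(-.045,.218))],col)
        for y in(.168,.104,.04,-.024,-.088): poly([[a,y+b,.094] for a,b in((-.021,-.022),(.021,-.022),(.021,.022),(-.021,.022))],(255,0,255))
        v.append(im)
    w=max(i.shape[1] for i in v);cv2.imwrite('pics/ov.png',cv2.resize(np.vstack([cv2.copyMakeBorder(i,0,0,0,w-i.shape[1],0) for i in v]),None,fx=.85,fy=.85))
E
```

```text
[[294.2, 194.3], [278.8, 198.7], [262.1, 203.3], [246.2, 207.6], [207.6, 225.4], [274.8, 226.5], [238.1, 235.2]] [[445.0, 170.0], [469.7, 176.1], [455.6, 179.8]]
top 0.168 [257.6 162.4]
top 0.104 [276.8 163.9]
top 0.04 [296.  165.4]
top -0.024 [315.2 167. ]
top -0.088 [334.4 168.5]
knobs [[361.3, 177.6], [361.8, 170.1], [362.0, 165.0], [361.9, 160.2]]
sc 0.168 [247.1 206.8]
sc 0.104 [264.  201.9]
sc 0.04 [280.2 197.3]
sc -0.024 [295.8 192.8]
sc -0.088 [310.7 188.6]
knobs [[334.6, 181.8], [330.8, 179.1], [328.2, 178.8], [325.4, 180.3]]
```

View pics/ov.png

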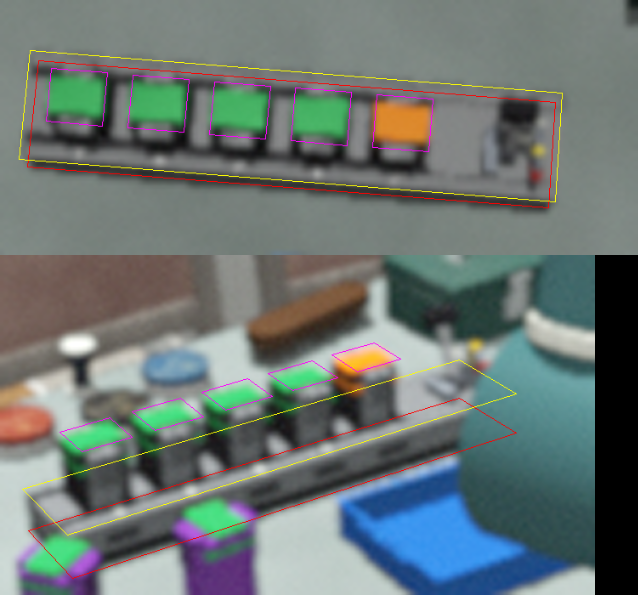

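Calibration fits to about 3 mm. Lever is at about 1.15 rad. The four seated green-capped packs at (258,162), (277,164), (296,165) and (315,167) are the targets. The purple-bodied ones at (215,165), (227,200) and (262,210) stand free on the counter, so they are look-alikes, as the enlarged crop confirms. Moving above the lever.

```bash
python3 -m creep '[[0,0,0,1,1],[0,0,0,1,1],[0,0,0,1,1],[0,0,0,1,1],[0.72,-0.87,0,0,1],[0.72,-0.87,0,0,1],[0.72,-0.87,0,0,1],[0.72,-0.87,0,0,0.7],[0.72,-0.87,0,0,0.7],[0.72,-0.87,0,0,0.7],[0.72,-0.87,0,0,0.7],[0.72,-0.87,0,0,0.7],[0.72,-0.87,0,0,0.7],[0.72,-0.87,0,0,0.7],[0,0,0,0,0.7],[0,0,0,0,0.7],[0,0,0,0,0.7]]' 30
cat >> h.py <<'E'
def st():
    s=bot.read_state();r=R.from_rotvec(s['tcp_rot']).as_matrix();print('t',round(s['time'],2),'p',np.round(s['tool_pos'],4),'yaw',round(np.arctan2(r[1,0],r[0,0]),4),'zax',np.round(r[:,2],3),'w',round(s['width'],3),'g',round(s['grip_force'],1),'F',np.round(s['wrist_force'],1),'q',np.round(s['q'],2));return s,r
def go(P):
    s,r=st();print('units to',np.round(P,4),':',np.round(r.T@(np.array(P)-s['tool_pos'])/.05,2))
E
python3 - <<'E'
from m import *
c=[.608,-.041,-.055];go(knob(c,1.15)-[0,0,.012])
p=cam('top');crop(p,320,140,400,200,8,'lev1')
E
```

```text
time: 2.62
tool_pos: [0.611, -0.2213, 0.1962]
tcp_rot: [3.14, -0.087, -0.001]
wrist_force: [-0.5, 0.1, -0.2]
width: 0.695
grip_force: 0.0
t 2.62 p [ 0.611  -0.2213  0.1962] yaw -0.0556 zax [-0. -0. -1.] w 0.695 g 0.0 F [-0.5  0.1 -0.2] q [-0.39  0.22  1.66 -0.    1.26  1.24]
units to [ 0.6123 -0.2195  0.0939] : [ 0.03 -0.04  2.05]
```

View pics/lev1.png

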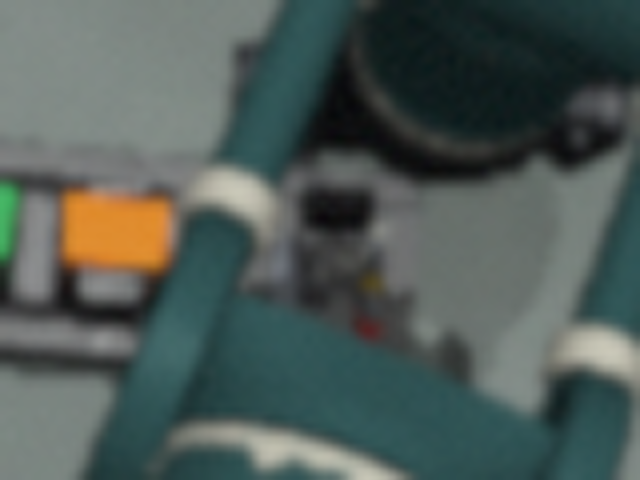

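The knob shows at top-image (362,166), as modelled, at about 1.15 rad. Descending and pinching.

```bash
python3 -m creep '[[0,0,0.5,0,0.7],[0,0,0.5,0,0.7],[0,0,0.5,0,0.7],[0.03,-0.04,0.3,0,0.7],[0,0,0.27,0,0.7],[0,0,0,0,0.2],[0,0,0,0,0.2],[0,0,0,0,0.2],[0,0,0,0,0.2]]' 30
python3 -c "
from m import *
st();c=[.608,-.041,-.055];o=knob(c,1.15)
for t in np.linspace(1.15,-.05,13): k=knob(c,t); print(round(t,2),np.round((k-o)/.05,2));o=k"
```

```text
time: 3.8
tool_pos: [0.614, -0.2184, 0.0935]
tcp_rot: [3.14, -0.085, 0.002]
wrist_force: [1.7, 0.5, 0.7]
width: 0.201
grip_force: 0.0
t 3.8 p [ 0.614  -0.2184  0.0935] yaw -0.054 zax [ 0.001 -0.001 -1.   ] w 0.201 g 0.0 F [1.7 0.5 0.7] q [-0.38  0.3   1.76  0.    1.08  1.24]
1.15 [0. 0. 0.]
1.05 [-0.12  0.01  0.04]
0.95 [-0.12  0.01  0.03]
0.85 [-0.12  0.01  0.01]
0.75 [-0.12  0.01  0.  ]
0.65 [-0.12  0.01 -0.01]
0.55 [-0.12  0.01 -0.02]
0.45 [-0.12  0.01 -0.03]
0.35 [-0.11  0.01 -0.05]
0.25 [-0.11  0.01 -0.06]
0.15 [-0.1   0.01 -0.07]
0.05 [-0.1   0.01 -0.08]
-0.05 [-0.09  0.   -0.09]
```

```bash
python3 -c "
from m import *
s=cam('scene');p=cam('top')
a=cv2.resize(s['pixels'][150:220,290:370,::-1],None,fx=5,fy=5,interpolation=2);b=cv2.resize(p['pixels'][140:210,330:410,::-1],None,fx=5,fy=5,interpolation=2)
cv2.imwrite('pics/lev2.png',np.hstack([a,b]));st()"
```

```text
t 3.9 p [ 0.6137 -0.2183  0.0931] yaw -0.0541 zax [ 0.001 -0.    -1.   ] w 0.201 g 0.0 F [-0.4 -0.9 -1.1] q [-0.38  0.3   1.76  0.    1.08  1.24]
```

View pics/lev2.png

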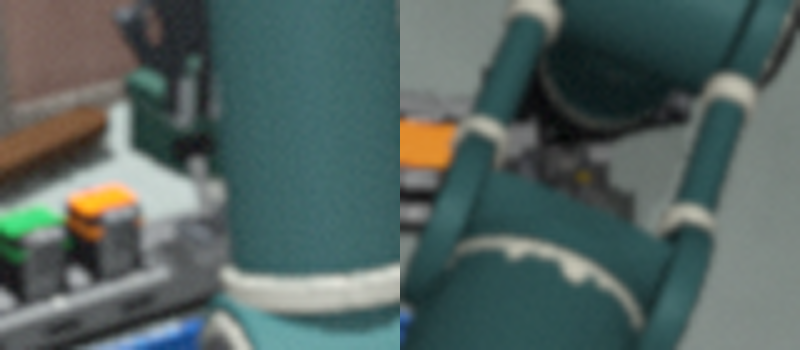

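```bash
python3 -c "
from m import *
s=cam('scene');p=cam('top')
print(proj(s,bot.read_state()['tool_pos']),proj(p,bot.read_state()['tool_pos']))
for z in(.08,.09,.1,.11,.12): print(z,ray(p,(361.9,165.7),z),ray(s,(328.4,179.3),z))
"
```

```text
[328.3598031 181.9564268] [361.15750085 166.56568375]
0.08 [ 0.61895132 -0.22221575  0.08      ] [ 0.65721867 -0.25211424  0.08      ]
0.09 [ 0.61709056 -0.22103625  0.09      ] [ 0.63894491 -0.23805384  0.09      ]
0.1 [ 0.6152298  -0.21985675  0.1       ] [ 0.62067116 -0.22399345  0.1       ]
0.11 [ 0.61336904 -0.21867725  0.11      ] [ 0.6023974  -0.20993305  0.11      ]
0.12 [ 0.61150828 -0.21749775  0.12      ] [ 0.58412364 -0.19587266  0.12      ]
```

```bash
python3 -m creep '[[0,0,0,0,0.7],[0,0,0,0,0.7],[0,0,0,0,0.7],[0,0,-0.5,0,0.7],[0,0,-1,0,0.7],[0,0,-1,0,0.7],[0.5,0,-1,0,0.7],[1,0,0,0,0.7],[0,0,0,0,0.7]]'
python3 -c "
from m import *
s=cam('scene');p=cam('top')
a=cv2.resize(s['pixels'][150:220,290:370,::-1],None,fx=5,fy=5,interpolation=2);b=cv2.resize(p['pixels'][140:210,330:410,::-1],None,fx=5,fy=5,interpolation=2)
cv2.imwrite('pics/lev3.png',np.hstack([a,b]));st()"
```

```text
time: 5.12
tool_pos: [0.6907, -0.2222, 0.2667]
tcp_rot: [-3.14, 0.084, -0.0]
wrist_force: [-0.5, 0.6, -0.7]
width: 0.7
grip_force: 0.0
t 5.22 p [ 0.6877 -0.2221  0.2662] yaw -0.0538 zax [-0.003  0.001 -1.   ] w 0.701 g 0.0 F [ 0.1  0.3 -0.4] q [-0.35  0.33  1.4  -0.    1.42  1.28]
```

View pics/lev3.png

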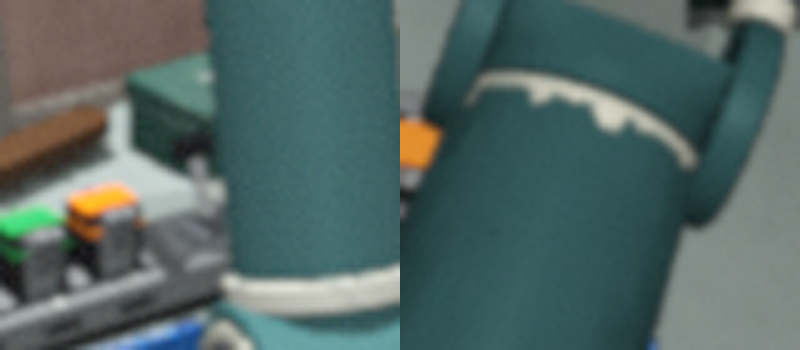

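```bash
python3 -c "
from m import *
s=cam('scene');p=cam('top');c=[.608,-.041,-.055]
u=proj(s,[.2285,-.6343,.1948]);v=proj(p,[.2285,-.6343,.1948]);print(u,v)
print('marks',[np.round(proj(p,W(c,[-.008+.03*np.sin(a),-.199,.048+.03*np.cos(a)])[0]),1) for a in(-.785,-.087,.785)])
A=cv2.imread('pics/scene0.png')[100:170,455:535];A=cv2.resize(A,None,fx=5,fy=5,interpolation=2);cv2.circle(A,tuple(int(x) for x in (u-[455,100])*5),3,(0,0,255),-1)
B=cv2.imread('pics/top0.png')[270:340,480:560];B=cv2.resize(B,None,fx=5,fy=5,interpolation=2);cv2.circle(B,tuple(int(x) for x in (v-[480,270])*5),3,(0,0,255),-1)
cv2.imwrite('pics/g0.png',np.hstack([A,B]))
"
```

```text
[486.36846097 160.50965434] [502.75282598 291.14420588]
marks [array([366. , 181.3]), array([366.7, 175.5]), array([366.8, 168.9])]
```

View pics/g0.png

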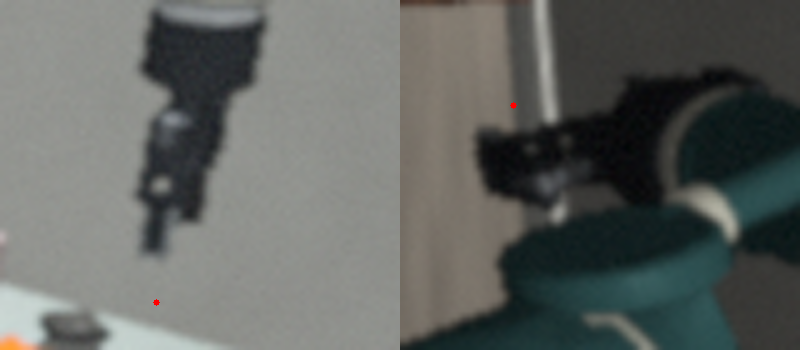

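The fingertips show about 9 px (25–30 mm) above the reported TCP in the scene picture, so the fingers closed above the knob. Retrying lower, in steps.

```bash
python3 -m creep '[[-1,0,0.5,0,0.7],[-0.48,-0.04,1,0,0.7],[0,0,1,0,0.7],[0,0,0.8,0,0.7],[0,0,0.45,0,0.7],[0,0,0,0,0.7],[0,0,0,0,0.2],[0,0,0,0,0.2],[0,0,0,0,0.2],[0,0,0,0,0.2]]' 30
python3 -c "
from h import *
st()"
```

```text
time: 6.58
tool_pos: [0.6152, -0.2166, 0.0811]
tcp_rot: [3.14, -0.085, 0.002]
wrist_force: [0.5, -0.4, 2.7]
width: 0.203
grip_force: 1.4
t 6.58 p [ 0.6152 -0.2166  0.0811] yaw -0.0542 zax [ 0.002 -0.001 -1.   ] w 0.203 g 1.4 F [ 0.5 -0.4  2.7] q [-0.38  0.31  1.77 -0.    1.06  1.25]
```

```bash
python3 -m creep '[[0,0,0,0,0.7],[0,0,0,0,0.7],[0,0,0,0,0.7],[0,0,0.2,0,0.7],[0,0,0.2,0,0.7],[0,0,0,0,0.7],[0,0,0,0,0.2],[0,0,0,0,0.2],[0,0,0,0,0.2],[0,0,0,0,0.2]]' 30
python3 -c "
from h import *
st()"
```

```text
time: 7.82
tool_pos: [0.6148, -0.2166, 0.0605]
tcp_rot: [3.14, -0.085, 0.001]
wrist_force: [0.7, -0.9, 0.1]
width: 0.345
grip_force: 31.7
t 7.83 p [ 0.6148 -0.2166  0.0605] yaw -0.0543 zax [ 0.001 -0.    -1.   ] w 0.345 g 31.7 F [ 0.7 -0.9  0.1] q [-0.38  0.33  1.78 -0.    1.03  1.25]
```

Knob gripped (29 mm). Pulling along the arc to off.

```bash
python3 -m creep '[[-0.12,0,-0.04,0,0.2],[-0.12,0,-0.03,0,0.2],[-0.12,0,-0.01,0,0.2],[-0.12,0,0,0,0.2],[-0.12,0,0.01,0,0.2],[-0.12,0,0.02,0,0.2],[-0.12,0,0.03,0,0.2],[-0.11,0,0.05,0,0.2],[-0.11,0,0.06,0,0.2],[-0.1,0,0.07,0,0.2],[-0.1,0,0.08,0,0.2],[0,0,0,0,0.2]]'
python3 -c "
from h import *
st()"
```

```text
time: 9.32
tool_pos: [0.5539, -0.2133, 0.0526]
tcp_rot: [3.139, -0.085, 0.008]
wrist_force: [-3.1, 3.6, 16.3]
width: 0.345
grip_force: 34.2
t 9.32 p [ 0.5539 -0.2133  0.0526] yaw -0.0543 zax [ 0.005 -0.001 -1.   ] w 0.345 g 34.2 F [-3.1  3.6 16.3] q [-0.41  0.24  1.92  0.    0.98  1.21]
```

```bash
python3 -m creep '[[-0.08,0,0,0,0.2],[-0.08,0,0.02,0,0.2],[-0.08,0,0.05,0,0.2],[0,0,0,0,0.2],[0,0,0,0,0.2]]'
python3 -c "
from h import *
st()"
```

```text
time: 9.95
tool_pos: [0.5426, -0.2125, 0.0461]
tcp_rot: [3.139, -0.086, 0.01]
wrist_force: [6.0, 1.3, -1.4]
width: 0.348
grip_force: 29.9
t 9.95 p [ 0.5426 -0.2125  0.0461] yaw -0.0546 zax [ 0.006 -0.001 -1.   ] w 0.348 g 29.9 F [ 6.   1.3 -1.4] q [-0.42  0.22  1.95  0.    0.96  1.21]
```

```bash
python3 -m creep '[[-0.08,0,0.06,0,0.2],[-0.08,0,0.06,0,0.2],[0,0,0,0,0.2],[0,0,0,0,0.2]]'
python3 -c "
from m import *
st();p=cam('top');s=cam('scene')
b=cv2.resize(p['pixels'][140:210,330:410,::-1],None,fx=5,fy=5,interpolation=2);a=cv2.resize(s['pixels'][150:220,290:370,::-1],None,fx=5,fy=5,interpolation=2)
cv2.imwrite('pics/lev4.png',np.hstack([a,b]))"
```

```text
time: 10.45
tool_pos: [0.5351, -0.2121, 0.04]
tcp_rot: [3.139, -0.086, 0.012]
wrist_force: [7.3, 1.1, -2.8]
width: 0.341
grip_force: 29.9
t 10.45 p [ 0.5351 -0.2121  0.04  ] yaw -0.0547 zax [ 0.007 -0.001 -1.   ] w 0.341 g 29.9 F [ 7.3  1.1 -2.8] q [-0.42  0.22  1.97  0.    0.95  1.2 ]
```

```bash
python3 -m creep '[[-0.1,0,0.04,0,0.2],[-0.1,0,0.04,0,0.2],[0,0,0,0,0.2],[0,0,0,0,0.2]]'
python3 -c "
from m import *
st()"
```

```text
time: 11.05
tool_pos: [0.5346, -0.2123, 0.0391]
tcp_rot: [3.137, -0.088, 0.04]
wrist_force: [27.3, 4.5, -8.4]
width: 0.34
grip_force: 30.5
t 11.05 p [ 0.5346 -0.2123  0.0391] yaw -0.0561 zax [ 0.025 -0.004 -1.   ] w 0.34 g 30.5 F [27.3  4.5 -8.4] q [-0.43  0.21  1.98  0.01  0.92  1.2 ]
```

At the stop. Releasing and rising; then checking the lever.

```bash
python3 -m creep '[[0.2,0,-0.08,0,0.2],[0,0,0,0,0.7],[0,0,0,0,0.7],[0,0,0,0,0.7],[0,0,-0.5,0,0.7],[0,0,-1,0,0.7],[0,0,-1,0,0.7],[0,0,-1,-1,0.7],[0,0,-0.5,-1,1],[0,-1,0,-1,1],[0.3,-1,0,-1,1],[0.6,-0.9,0,-1,1],[0.7,-0.8,0,-1,1],[0.8,-0.7,0,-1,1],[1,-0.6,0,-1,1],[1,-0.4,0,-1,1],[1,0,0,-1,1],[0,0,0,-1,1],[0,0,0,-1,1],[0,0,0,0,1]]'
python3 -c "
from m import *
st();p=cam('top');s=cam('scene')
b=cv2.resize(p['pixels'][140:210,320:400,::-1],None,fx=5,fy=5,interpolation=2);a=cv2.resize(s['pixels'][150:220,290:370,::-1],None,fx=5,fy=5,interpolation=2)
cv2.imwrite('pics/lev4.png',np.hstack([a,b]));cv2.imwrite('pics/s4.png',s['pixels'][:,:,::-1])"
```

```text
time: 13.55
tool_pos: [0.6478, 0.1841, 0.238]
tcp_rot: [-2.641, -1.701, 0.002]
wrist_force: [1.1, 0.3, 0.5]
width: 1.002
grip_force: 0.0
t 13.55 p [0.6478 0.1841 0.238 ] yaw 1.1447 zax [-0.001 -0.    -1.   ] w 1.002 g 0.0 F [1.1 0.3 0.5] q [ 0.24  0.24  1.56 -0.    1.35  0.67]
```

View pics/lev4.png

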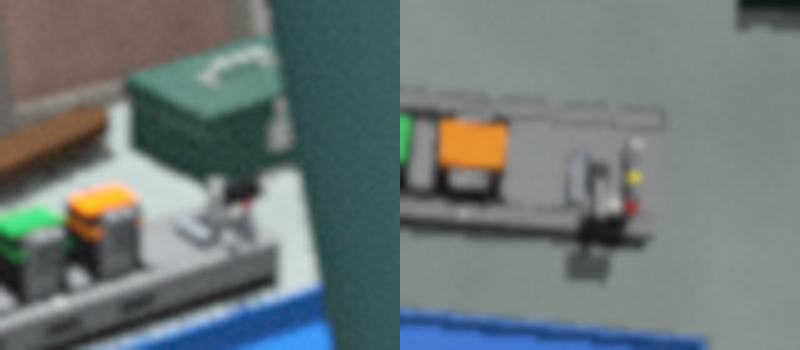

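```bash
python3 -m creep '[[0,0,0,-1,1],[0,0,0,-1,1],[0,0,0,-1,1],[0,0,0,-0.7,1],[0,0,0,0,1]]'
python3 -c "
from m import *
c=[.608,-.041,-.055]
p=cam('top');s=cam('scene')
print('knob ray',ray(p,(361,185.6),.092),'model',knob(c,0),[np.round(proj(p,knob(c,t)),1).tolist() for t in(0,.1,.2)],'scene',[np.round(proj(s,knob(c,t)),1).tolist() for t in(0,.1,.2)])
go(W(c,[0,.168,.12])[0]);P=bot.read_state()['tool_pos']
u=proj(s,P);v=proj(p,P);print(u,v)
def mk(q,u):
    x,y=int(u[0])-40,int(u[1])-40;A=cv2.resize(q['pixels'][y:y+70,x:x+80,::-1],None,fx=5,fy=5,interpolation=2);cv2.circle(A,tuple(int(k) for k in (u-[x,y])*5),3,(0,0,255),-1);return A
cv2.imwrite('pics/g5.png',np.hstack([mk(s,u),mk(p,v)]))
"
```

```text
time: 14.28
tool_pos: [0.6481, 0.1839, 0.2388]
tcp_rot: [-2.284, -2.157, -0.0]
wrist_force: [0.7, -0.1, 0.3]
width: 1.0
grip_force: 0.0
knob ray [ 0.54963665 -0.2185657   0.092     ] model [ 0.5464527  -0.21588105  0.09184062] [[360.2, 186.5], [360.4, 185.0], [360.6, 183.4]] scene [[338.9, 188.1], [338.2, 186.7], [337.4, 185.3]]
t 14.38 p [0.6482 0.184  0.2388] yaw 1.5136 zax [ 0.  0. -1.] w 1.002 g 0.0 F [ 0.  -0.3  0.1] q [0.24 0.24 1.56 0.   1.35 0.3 ]
units to [0.6172 0.1267 0.12  ] : [-1.18 -0.55  2.38]
[222.91062949 168.60893616] [231.67224021 142.83768539]
```

View pics/g5.png

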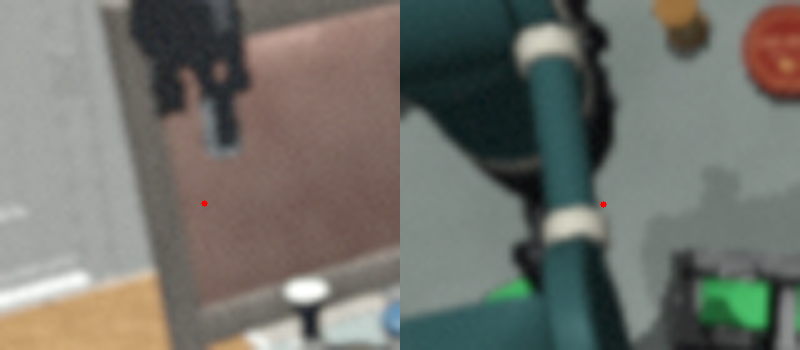

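Lever reads about 0 rad: off. Fingertips really sit some 35 mm above the reported TCP, so I descend lower, watching force.

```bash
python3 -m creep '[[-0.6,-0.28,0.4,0,1],[-0.58,-0.27,0.5,0,1],[0,0,0.5,0,1],[0,0,0.5,0,1],[0,0,0.5,0,1],[0,0,0.5,0,1],[0,0,0.4,0,1],[0,0,0.4,0,1],[0,0,0.2,0,1],[0,0,0,0,1]]' 40
python3 -c "
from m import *
c=[.608,-.041,-.055]
go(W(c,[0,.168,.022])[0])"
```

```text
time: 15.62
tool_pos: [0.6169, 0.1268, 0.0428]
tcp_rot: [-2.281, -2.159, 0.002]
wrist_force: [0.2, -0.6, 0.4]
width: 1.003
grip_force: 0.0
t 15.62 p [0.6169 0.1268 0.0428] yaw 1.5157 zax [-0.002 -0.    -1.   ] w 1.003 g 0.0 F [ 0.2 -0.6  0.4] q [ 0.16  0.31  1.84 -0.    0.99  0.22]
units to [0.6172 0.1267 0.022 ] : [0.   0.01 0.42]
```

```bash
python3 -m creep '[[0,0,0.15,0,1],[0,0,0.15,0,1],[0,0,0,0,1],[0,0,0,0,0.3],[0,0,0,0,0.3],[0,0,0,0,0.3],[0,0,0,0,0.3],[0,0,0,0,0.3]]' 45
python3 -c "
from m import *
st();s=cam('scene');cv2.imwrite('pics/s6.png',cv2.resize(s['pixels'][150:230,200:340,::-1],None,fx=5,fy=5,interpolation=2))"
```

```text
time: 16.62
tool_pos: [0.6189, 0.127, 0.0309]
tcp_rot: [2.281, 2.159, 0.003]
wrist_force: [-2.3, -0.1, 7.8]
width: 0.484
grip_force: 48.5
t 16.62 p [0.6189 0.127  0.0309] yaw 1.5158 zax [ 0.003  0.    -1.   ] w 0.484 g 48.5 F [-2.3 -0.1  7.8] q [ 0.16  0.33  1.85 -0.    0.96  0.22]
```

View pics/s6.png

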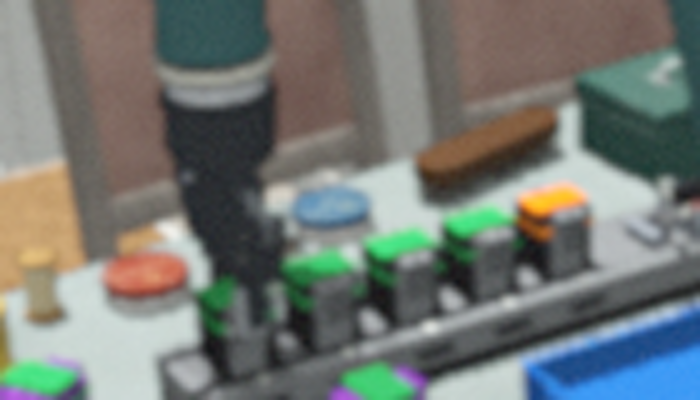

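Gripped with fingertips over the tabs (width 41 mm). Small test lift.

```bash
python3 -m creep '[[0,0,-0.1,0,0.3],[0,0,-0.1,0,0.3],[0,0,-0.1,0,0.3],[0,0,0,0,0.3]]'
python3 -c "
from m import *
st()"
```

```text
time: 17.18
tool_pos: [0.6178, 0.1269, 0.044]
tcp_rot: [2.281, 2.159, 0.001]
wrist_force: [-0.2, -0.5, -2.6]
width: 0.489
grip_force: 46.0
t 17.18 p [0.6178 0.1269 0.044 ] yaw 1.5158 zax [ 0.001  0.    -1.   ] w 0.489 g 46.0 F [-0.2 -0.5 -2.6] q [0.16 0.31 1.84 0.   0.99 0.22]
```

It's out of the latch (force equals its weight). Lifting and re-measuring the tray.

```bash
python3 -m creep '[[0,0,-0.4,0,0.3],[0,0,-0.6,0,0.3],[0,0,-0.2,0,0.3],[0,0,0,0,0.3]]'
cat >> m.py <<'E'
def slots(i,z):
    p=cam('top');t=tray(p);print('tray',np.round(t[0],4),np.round(t[1],3),round(t[2],1))
    a=np.radians(t[2]-90 if t[1][0]>t[1][1] else t[2]); y=[.09,.03,-.03,-.09][i]
    P=[t[0][0]-y*np.sin(a),t[0][1]+y*np.cos(a),z];print('tray yaw',round(a,3));go(P)
E
python3 -c "
from m import *
slots(0,.1)"
```

```text
time: 17.68
tool_pos: [0.6184, 0.127, 0.1052]
tcp_rot: [2.281, 2.159, 0.003]
wrist_force: [-0.6, -0.4, -2.7]
width: 0.486
grip_force: 48.2
tray [ 0.418  -0.1554] [0.271 0.147] 85.7
tray yaw -0.074
t 17.73 p [0.6174 0.1268 0.1039] yaw 1.5158 zax [ 0.  0. -1.] w 0.488 g 48.2 F [-0.8  0.1 -3.3] q [0.16 0.25 1.8  0.   1.09 0.22]
units to [ 0.4247 -0.0657  0.1   ] : [-4.06 -3.64  0.08]
```

```bash
python3 -m creep '[[0,0,-0.8,0,0.3],[-0.4,-0.4,0,0,0.3],[-0.6,-0.55,0,0,0.3],[-0.6,-0.55,0,0,0.3],[-0.6,-0.55,0,0,0.3],[-0.6,-0.55,0,0,0.3],[-0.6,-0.55,0,0,0.3],[-0.5,-0.4,0,0,0.3],[-0.16,-0.09,0,0,0.3],[0,0,0,0,0.3]]'
python3 -c "
from m import *
slots(0,.026)"
```

```text
time: 18.98
tool_pos: [0.4244, -0.0659, 0.1431]
tcp_rot: [-2.282, -2.157, 0.0]
wrist_force: [0.2, 0.4, -2.5]
width: 0.481
grip_force: 48.2
tray [ 0.4197 -0.2064] [0.116 0.147] 84.8
tray yaw 1.479
t 19.02 p [ 0.425  -0.0656  0.1434] yaw 1.5152 zax [-0.     0.001 -1.   ] w 0.484 g 48.2 F [-0.2 -0.3 -3.6] q [-0.21 -0.17  2.16  0.    1.16 -0.16]
units to [ 0.3301 -0.1981  0.026 ] : [-2.75 -1.75  2.35]
```

The arm hides most of the tray here, so I use the fresh earlier fit; it was unmoved. Lowering into slot 1.

```bash
python3 -m creep '[[0,0,0.5,0,0.3],[0,0,0.6,0,0.3],[0,0,0.5,0,0.3],[0,0,0.3,0,0.3],[0,0,0.2,0,0.3],[0,0,0.15,0,0.3],[0,0,0,0,0.3]]'
python3 -c "
from m import *
st()"
```

```text
time: 19.9
tool_pos: [0.4248, -0.0658, 0.0311]
tcp_rot: [-2.281, -2.159, 0.0]
wrist_force: [0.5, 0.1, -2.9]
width: 0.481
grip_force: 48.2
t 19.9 p [ 0.4248 -0.0658  0.0311] yaw 1.5159 zax [-0.  0. -1.] w 0.481 g 48.2 F [ 0.5  0.1 -2.9] q [-0.21 -0.03  2.27  0.    0.91 -0.16]
```

```bash
python3 -m creep '[[0,0,0.08,0,0.3],[0,0,0.06,0,0.3],[0,0,0,0,0.6],[0,0,0,0,0.8],[0,0,0,0,1],[0,0,0,0,1],[0,0,-0.4,0,1],[0,0,-0.8,0,1],[0,0,-1,0,1],[0.4,0.4,-0.2,0,1],[0.9,0.8,0,0,1],[0.9,0.8,0,0,1],[0.4,0.8,0,0,1],[0.17,0.8,0,0,1],[0,0.2,0,0,1],[0,0,0,0,1]]'
python3 -c "
from m import *
c=[.6094,-.041,-.055]
slots(1,.14);go(W(c,[0,.104,.1])[0]);p=cam('top')
for b in blobs(p,(45,120,90),(80,255,255),20): print(np.round(b[0],1),b[1][2:],np.round(ray(p,b[0],.087),3))"
```

```text
time: 21.9
tool_pos: [0.6219, 0.0618, 0.1438]
tcp_rot: [-2.281, -2.159, 0.001]
wrist_force: [-0.8, 0.1, -0.2]
width: 0.997
grip_force: 0.0
tray [ 0.4255 -0.129 ] [0.271 0.147] 85.7
tray yaw -0.076
t 21.95 p [0.6212 0.0617 0.1438] yaw 1.5154 zax [-0.002 -0.    -1.   ] w 0.999 g 0.0 F [-0.4  0.6  0.4] q [ 0.06  0.21  1.77 -0.    1.16  0.11]
units to [ 0.4277 -0.099   0.14  ] : [-3.42 -3.68  0.08]
t 21.95 p [0.6212 0.0617 0.1438] yaw 1.5154 zax [-0.002 -0.    -1.   ] w 0.999 g 0.0 F [-0.4  0.6  0.4] q [ 0.06  0.21  1.77 -0.    1.16  0.11]
units to [0.6151 0.0628 0.1   ] : [ 0.02 -0.12  0.88]
[214.5 165.1] [ 12  14 106] [0.607 0.271 0.087]
[296.2 165.2] [ 14  10 108] [ 0.614 -0.001  0.087]
[315.  166.8] [ 13  11 115] [ 0.61  -0.064  0.087]
[223.5 202. ] [ 7  9 45] [0.484 0.235 0.087]
[314.  221.8] [ 13  11 115] [ 0.426 -0.066  0.087]
```

The tray was knocked about 26 mm towards +y. Pack 1 still stands in it, at tray y ≈ +0.063. Next pack.

```bash
python3 -m creep '[[0.02,-0.12,0.4,0,1],[0,0,0.6,0,1],[0,0,0.5,0,1],[0,0,0.5,0,1],[0,0,0.2,0,1],[0,0,0.15,0,1],[0,0,0,0,1],[0,0,0,0,0.3],[0,0,0,0,0.3],[0,0,0,0,0.3],[0,0,0,0,0.3],[0,0,0,0,0.3],[0,0,0,0,0.3]]' 45
python3 -c "
from m import *
st()"
python3 -m creep '[[0,0,-0.1,0,0.3],[0,0,-0.1,0,0.3],[0,0,-0.1,0,0.3],[0,0,0,0,0.3]]'
```

```text
time: 23.62
tool_pos: [0.6164, 0.0635, 0.0286]
tcp_rot: [2.281, 2.159, 0.001]
wrist_force: [-3.7, 0.1, 9.1]
width: 0.487
grip_force: 48.2
t 23.62 p [0.6164 0.0635 0.0286] yaw 1.5158 zax [ 0.  0. -1.] w 0.487 g 48.2 F [-3.7  0.1  9.1] q [0.06 0.31 1.87 0.   0.96 0.12]
time: 24.12
tool_pos: [0.6163, 0.0634, 0.042]
tcp_rot: [2.282, 2.159, 0.001]
wrist_force: [-0.6, 0.8, -2.5]
width: 0.488
grip_force: 46.0
```

```bash
sed -i 's/\[.09,.03,-.03,-.09\]\[i\]/[.063,.006,-.049,-.104][i]/' m.py; python3 -m creep '[[0,0,-0.5,0,0.3],[0,0,-1,0,0.3],[0,0,-0.5,0,0.3],[0,0,0,0,0.3]]'
python3 -c "
from m import *
slots(1,.14)"
```

```text
time: 24.62
tool_pos: [0.6184, 0.0635, 0.1446]
tcp_rot: [2.279, 2.157, 0.007]
wrist_force: [-0.1, -0.2, -2.3]
width: 0.486
grip_force: 46.8
tray [ 0.4256 -0.1288] [0.272 0.147] 85.8
tray yaw -0.074
t 24.68 p [0.6167 0.0634 0.1422] yaw 1.5158 zax [ 0.002  0.    -1.   ] w 0.488 g 46.8 F [-0.8 -0.2 -2.2] q [ 0.06  0.2   1.79 -0.    1.16  0.12]
units to [ 0.4261 -0.1228  0.14  ] : [-3.93 -3.6   0.04]
```

```bash
python3 -m creep '[[-0.4,-0.4,0,0,0.3],[-0.6,-0.55,0,0,0.3],[-0.6,-0.55,0,0,0.3],[-0.6,-0.55,0,0,0.3],[-0.6,-0.55,0,0,0.3],[-0.6,-0.55,0,0,0.3],[-0.4,-0.35,0,0,0.3],[-0.13,-0.1,0,0,0.3],[0,0,0.5,0,0.3],[0,0,0.6,0,0.3],[0,0,0.5,0,0.3],[0,0,0.3,0,0.3],[0,0,0.2,0,0.3],[0,0,0.15,0,0.3],[0,0,0.06,0,0.3],[0,0,0,0,0.3]]'
```

```text
time: 26.68
tool_pos: [0.4259, -0.1231, 0.0265]
tcp_rot: [2.281, 2.159, 0.0]
wrist_force: [0.9, -0.1, -2.2]
width: 0.485
grip_force: 46.8
```

Release, then on to the third pack.

```bash
python3 -m creep '[[0,0,0.08,0,0.3],[0,0,0.02,0,0.3],[0,0,0,0,0.6],[0,0,0,0,0.8],[0,0,0,0,1],[0,0,0,0,1],[0,0,-0.4,0,1],[0,0,-0.8,0,1],[0,0,-1,0,1],[0.4,0.4,-0.2,0,1],[0.9,0.8,0,0,1],[0.9,0.8,0,0,1],[0.25,0.8,0,0,1],[0.17,0.8,0,0,1],[0,0.1,0,0,1],[0,0,0,0,1]]'
python3 -c "
from m import *
c=[.6094,-.041,-.055]
slots(2,.14);go(W(c,[0,.04,.026])[0]);p=cam('top')
for b in blobs(p,(45,120,90),(80,255,255),20): print(np.round(b[0],1),b[1][2:],np.round(ray(p,b[0],.087),3))"
```

```text
time: 28.68
tool_pos: [0.6169, -0.0024, 0.1406]
tcp_rot: [-2.281, -2.159, 0.002]
wrist_force: [-0.7, 0.4, -0.5]
width: 1.0
grip_force: 0.0
tray [ 0.4244 -0.1435] [0.242 0.147] 85.7
tray yaw -0.076
t 28.73 p [ 0.6164 -0.0026  0.1407] yaw 1.5156 zax [-0.002 -0.    -1.   ] w 0.998 g 0.0 F [-0.1 -0.6  0. ] q [-0.04  0.2   1.79 -0.    1.16  0.01]
units to [ 0.4207 -0.1923  0.14  ] : [-4.01 -3.7   0.02]
t 28.73 p [ 0.6164 -0.0026  0.1407] yaw 1.5156 zax [-0.002 -0.    -1.   ] w 0.998 g 0.0 F [-0.1 -0.6  0. ] q [-0.04  0.2   1.79 -0.    1.16  0.01]
units to [ 0.6116 -0.0011  0.026 ] : [ 0.03 -0.09  2.29]
[214.5 165.1] [ 12  14 105] [0.607 0.271 0.087]
[316.4 167. ] [10  9 87] [ 0.609 -0.069  0.087]
[227.  200.4] [ 15  12 107] [0.49  0.223 0.087]
[331.2 222. ] [ 13  11 115] [ 0.427 -0.122  0.087]
[316.1 222.1] [ 9 10 80] [ 0.425 -0.072  0.087]
```

```bash
python3 -m creep '[[0.03,-0.06,0.4,0,1],[0,0,0.6,0,1],[0,0,0.5,0,1],[0,0,0.45,0,1],[0,0,0.2,0,1],[0,0,0.15,0,1],[0,0,0,0,1],[0,0,0,0,0.3],[0,0,0,0,0.3],[0,0,0,0,0.3],[0,0,0,0,0.3],[0,0,0,0,0.3],[0,0,0,0,0.3]]' 45
python3 -c "
from m import *
st()"
python3 -m creep '[[0,0,-0.1,0,0.3],[0,0,-0.1,0,0.3],[0,0,-0.1,0,0.3],[0,0,0,0,0.3]]'
```

```text
time: 30.4
tool_pos: [0.6126, -0.0005, 0.0279]
tcp_rot: [-2.28, -2.158, 0.004]
wrist_force: [-9.0, 0.3, 12.6]
width: 0.491
grip_force: 47.3
t 30.4 p [ 6.126e-01 -5.000e-04  2.790e-02] yaw 1.5158 zax [-0.004  0.    -1.   ] w 0.491 g 47.3 F [-9.   0.3 12.6] q [-0.04  0.3   1.89  0.    0.96  0.01]
time: 30.9
tool_pos: [0.6129, -0.0005, 0.0408]
tcp_rot: [-2.28, -2.158, 0.004]
wrist_force: [-5.8, -0.5, -1.0]
width: 0.489
grip_force: 47.6
```

```bash
python3 -m creep '[[0,0,-0.5,0,0.3],[0,0,-1,0,0.3],[0,0,-0.5,0,0.3],[0,0,0,0,0.3]]'
python3 -c "
from m import *
slots(2,.14);go([.4255-.0037,-.129-.049,.14])"
```

```text
time: 31.4
tool_pos: [0.6187, -0.0009, 0.1454]
tcp_rot: [2.276, 2.155, 0.011]
wrist_force: [-0.3, -0.7, -2.1]
width: 0.49
grip_force: 47.3
tray [ 0.4245 -0.1421] [0.245 0.147] 85.7
tray yaw -0.076
t 31.45 p [ 0.6166 -0.0008  0.1428] yaw 1.5158 zax [ 0.005 -0.    -1.   ] w 0.483 g 47.3 F [-0.2 -0.1 -2.7] q [-0.04  0.19  1.8  -0.    1.15  0.01]
units to [ 0.4208 -0.191   0.14  ] : [-4.01 -3.7   0.04]
t 31.45 p [ 0.6166 -0.0008  0.1428] yaw 1.5158 zax [ 0.005 -0.    -1.   ] w 0.483 g 47.3 F [-0.2 -0.1 -2.7] q [-0.04  0.19  1.8  -0.    1.15  0.01]
units to [ 0.4218 -0.178   0.14  ] : [-3.75 -3.7   0.04]
```

```bash
python3 -m creep '[[-0.4,-0.4,0,0,0.3],[-0.6,-0.58,0,0,0.3],[-0.6,-0.58,0,0,0.3],[-0.6,-0.58,0,0,0.3],[-0.6,-0.58,0,0,0.3],[-0.5,-0.5,0,0,0.3],[-0.3,-0.35,0,0,0.3],[-0.15,-0.13,0,0,0.3],[0,0,0.5,0,0.3],[0,0,0.6,0,0.3],[0,0,0.5,0,0.3],[0,0,0.3,0,0.3],[0,0,0.2,0,0.3],[0,0,0.15,0,0.3],[0,0,0.06,0,0.3],[0,0,0.06,0,0.3],[0,0,0,0,0.3]]'
```

```text
time: 33.58
tool_pos: [0.4197, -0.1778, 0.0229]
tcp_rot: [2.281, 2.159, 0.0]
wrist_force: [-0.4, -0.2, -2.8]
width: 0.486
grip_force: 47.3
```

```bash
python3 -m creep '[[0,0,0.04,0,0.3],[0,0,0,0,0.6],[0,0,0,0,0.8],[0,0,0,0,1],[0,0,0,0,1],[0,0,-0.4,0,1],[0,0,-0.8,0,1],[0,0,-1,0,1],[0.4,0.4,-0.2,0,1],[0.8,0.8,0,0,1],[0.8,0.8,0,0,1],[0.3,0.8,0,0,1],[0.16,0.7,0,0,1],[0,0.13,0,0,1],[0,0,0,0,1]]'
python3 -c "
from m import *
c=[.6094,-.041,-.055]
slots(3,.14);go(W(c,[0,-.024,.026])[0]);p=cam('top')
for b in blobs(p,(45,120,90),(80,255,255),20): print(np.round(b[0],1),b[1][2:],np.round(ray(p,b[0],.087),3))"
```

```text
time: 35.45
tool_pos: [0.607, -0.065, 0.1403]
tcp_rot: [-2.281, -2.159, 0.001]
wrist_force: [-1.0, -0.8, -0.4]
width: 1.003
grip_force: 0.0
tray [ 0.4215 -0.181 ] [0.167 0.147] 85.7
tray yaw -0.076
t 35.5 p [ 0.6065 -0.0651  0.1403] yaw 1.5156 zax [-0.001  0.    -1.   ] w 1.0 g 0.0 F [-0.   0.4 -0.3] q [-0.15  0.18  1.81 -0.    1.15 -0.09]
units to [ 0.4136 -0.2847  0.14  ] : [-4.6  -3.61  0.01]
t 35.5 p [ 0.6065 -0.0651  0.1403] yaw 1.5156 zax [-0.001  0.    -1.   ] w 1.0 g 0.0 F [-0.   0.4 -0.3] q [-0.15  0.18  1.81 -0.    1.15 -0.09]
units to [ 0.6081 -0.065   0.026 ] : [0.01 0.04 2.29]
[214.5 165. ] [ 12  14 106] [0.607 0.271 0.087]
[226.8 200.4] [ 15  12 107] [0.49  0.224 0.087]
[262.1 209.5] [  9  14 118] [0.463 0.107 0.087]
[332.7 222.2] [10 10 87] [ 0.426 -0.127  0.087]
[347.3 224.1] [ 14  11 121] [ 0.421 -0.176  0.087]
```

```bash
python3 -m creep '[[0,0.04,0.4,0,1],[0,0,0.6,0,1],[0,0,0.5,0,1],[0,0,0.45,0,1],[0,0,0.2,0,1],[0,0,0.15,0,1],[0,0,0,0,1],[0,0,0,0,0.3],[0,0,0,0,0.3],[0,0,0,0,0.3],[0,0,0,0,0.3],[0,0,0,0,0.3],[0,0,0,0,0.3]]' 45
python3 -c "
from m import *
st()"
python3 -m creep '[[0,0,-0.1,0,0.3],[0,0,-0.1,0,0.3],[0,0,-0.1,0,0.3],[0,0,0,0,0.3]]'
```

```text
time: 37.17
tool_pos: [0.6089, -0.0651, 0.0276]
tcp_rot: [-2.281, -2.159, 0.002]
wrist_force: [-6.4, -0.1, 9.9]
width: 0.487
grip_force: 47.2
t 37.17 p [ 0.6089 -0.0651  0.0276] yaw 1.516 zax [-0.001 -0.    -1.   ] w 0.487 g 47.2 F [-6.4 -0.1  9.9] q [-0.15  0.3   1.89 -0.    0.95 -0.09]
time: 37.67
tool_pos: [0.609, -0.0649, 0.0407]
tcp_rot: [-2.281, -2.159, 0.001]
wrist_force: [-2.3, 0.2, -1.1]
width: 0.491
grip_force: 47.0
```

```bash
python3 -m creep '[[0,0,-0.5,0,0.3],[0,0,-1,0,0.3],[0,0,-0.5,0,0.3],[0,0,0,0,0.3]]'
python3 -c "
from m import *
slots(3,.14);go([.4176,-.2335,.14])"
```

```text
time: 38.17
tool_pos: [0.6126, -0.0654, 0.1441]
tcp_rot: [2.277, 2.155, 0.008]
wrist_force: [-0.5, 1.0, -2.0]
width: 0.489
grip_force: 46.7
tray [ 0.4215 -0.1809] [0.167 0.147] 85.7
tray yaw -0.076
t 38.23 p [ 0.6108 -0.0652  0.1416] yaw 1.5159 zax [ 0.003 -0.    -1.   ] w 0.488 g 46.7 F [-0.1 -0.2 -2.5] q [-0.15  0.19  1.8   0.    1.15 -0.09]
units to [ 0.4136 -0.2846  0.14  ] : [-4.6  -3.7   0.02]
t 38.23 p [ 0.6108 -0.0652  0.1416] yaw 1.5159 zax [ 0.003 -0.    -1.   ] w 0.488 g 46.7 F [-0.1 -0.2 -2.5] q [-0.15  0.19  1.8   0.    1.15 -0.09]
units to [ 0.4176 -0.2335  0.14  ] : [-3.57 -3.67  0.02]
```

```bash
python3 -m creep '[[-0.3,-0.4,0,0,0.3],[-0.55,-0.58,0,0,0.3],[-0.6,-0.58,0,0,0.3],[-0.6,-0.58,0,0,0.3],[-0.6,-0.58,0,0,0.3],[-0.5,-0.5,0,0,0.3],[-0.3,-0.32,0,0,0.3],[-0.12,-0.13,0,0,0.3],[0,0,0.5,0,0.3],[0,0,0.6,0,0.3],[0,0,0.5,0,0.3],[0,0,0.3,0,0.3],[0,0,0.2,0,0.3],[0,0,0.15,0,0.3],[0,0,0.06,0,0.3],[0,0,0,0,0.3]]'
```

```text
time: 40.22
tool_pos: [0.4168, -0.2333, 0.0255]
tcp_rot: [2.281, 2.159, 0.0]
wrist_force: [0.3, 0.0, -1.6]
width: 0.488
grip_force: 46.7
```

```bash
python3 -m creep '[[0,0,0.06,0,0.3],[0,0,0.03,0,0.3],[0,0,0,0,0.6],[0,0,0,0,0.8],[0,0,0,0,1],[0,0,0,0,1],[0,0,-0.4,0,1],[0,0,-0.8,0,1],[0,0,-1,0,1],[0.3,0.2,-0.8,0,1],[0.8,0.8,0,0,1],[0.8,0.8,0,0,1],[0.8,0.8,0,0,1],[0.8,0.8,0,0,1],[0.8,0,0,0,1],[0.8,0,0,0,1],[0.8,0,0,0,1],[0.8,0,0,0,1],[0,0,0,0,1]]'
python3 -c "
from m import *
slots(3,.14);p=cam('top')
for b in blobs(p,(45,120,90),(80,255,255),20): print(np.round(b[0],1),b[1][2:],np.round(ray(p,b[0],.087),3))
crop(p,240,140,400,260,5,'t7')"
```

```text
time: 42.6
tool_pos: [0.6046, 0.0946, 0.1707]
tcp_rot: [-2.278, -2.163, -0.001]
wrist_force: [0.4, -0.1, -0.4]
width: 1.001
grip_force: 0.0
tray [ 0.4255 -0.1288] [0.27  0.147] 85.8
tray yaw -0.073
t 42.65 p [0.6046 0.093  0.1706] yaw 1.5184 zax [-0. -0. -1.] w 1.0 g 0.0 F [ 0.2 -0.6 -0.3] q [ 0.11  0.16  1.77 -0.    1.21  0.16]
units to [ 0.4179 -0.2325  0.14  ] : [-6.7  -3.39  0.61]
[213.  164.4] [ 8 15 74] [0.609 0.276 0.087]
[314.  221.8] [ 13  11 114] [ 0.426 -0.065  0.087]
[331.2 222. ] [ 13  11 114] [ 0.427 -0.122  0.087]
[347.6 224.1] [ 14  11 124] [ 0.421 -0.176  0.087]
[363.9 225.4] [ 13  10 112] [ 0.418 -0.23   0.087]
```

View pics/t7.png

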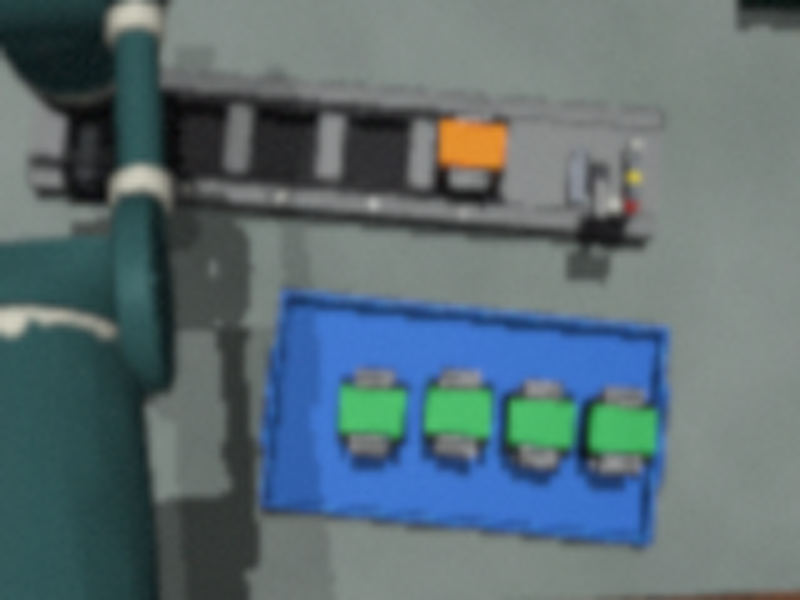

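All four packs stand in the tray and the lever is still off. Now set trickle.

```bash
python3 -m creep '[[0,0,0,1,1],[0,0,0,1,1],[0,0,0,1,1],[0,0,0,1,1],[0,0,0,1,1],[0,0,0,1,1],[0,0,0,1,1],[0,0,0,1,1],[0,0,0,1,0.7],[0,0,0,1,0.7],[0,0,0,1,0.7],[0,0,0,1,0.7],[0,0,0,1,0.7],[0,0,0,1,0.7],[0,0,0,1,0.7],[0,0,0,0.73,0.7],[0,0,0,0,0.7]]' 30
python3 -m creep '[[-0.1,0.5,0,0,0.7],[-0.1,0.9,0,0,0.7],[-0.1,0.9,0,0,0.7],[-0.1,0.9,0,0,0.7],[-0.1,0.9,0,0,0.7],[-0.1,0.9,0,0,0.7],[-0.1,0.9,0,0,0.7],[-0.11,0.33,0,0,0.7],[0,0,0,0,0.7]]'
python3 -c "
from m import *
go([.547,-.2155,.045])"
```

```text
time: 44.82
tool_pos: [0.6047, 0.0905, 0.1707]
tcp_rot: [3.14, -0.091, -0.0]
wrist_force: [0.1, 0.8, -0.0]
width: 0.698
grip_force: 0.0
time: 45.95
tool_pos: [0.5457, -0.2176, 0.1706]
tcp_rot: [-3.14, 0.093, 0.0]
wrist_force: [0.5, 0.3, 0.0]
width: 0.703
grip_force: 0.0
t 45.95 p [ 0.5457 -0.2176  0.1706] yaw -0.0593 zax [-0.     0.001 -1.   ] w 0.703 g 0.0 F [0.5 0.3 0. ] q [-0.42  0.12  1.82  0.    1.2   1.21]
units to [ 0.547  -0.2155  0.045 ] : [ 0.02 -0.04  2.51]
```

```bash
python3 -m creep '[[0.02,-0.04,0.5,0,0.7],[0,0,0.6,0,0.7],[0,0,0.5,0,0.7],[0,0,0.4,0,0.7],[0,0,0.3,0,0.7],[0,0,0.2,0,0.7],[0,0,0,0,0.7],[0,0,0,0,0.2],[0,0,0,0,0.2],[0,0,0,0,0.2],[0,0,0,0,0.2]]' 30
python3 -c "
from m import *
st();c=[.608,-.041,-.055];o=knob(c,0)
for t in np.linspace(0,.7,8)[1:]: k=knob(c,t); print(round(t,2),np.round((k-o)/.05,2));o=k"
```

```text
time: 47.32
tool_pos: [0.5477, -0.2129, 0.0467]
tcp_rot: [-3.137, 0.091, -0.0]
wrist_force: [-1.2, 6.4, 4.0]
width: 0.34
grip_force: 32.7
t 47.33 p [ 0.5477 -0.2129  0.0467] yaw -0.0579 zax [ 0.     0.003 -1.   ] w 0.34 g 32.7 F [-1.2  6.4  4. ] q [-0.41  0.24  1.93  0.    0.97  1.21]
0.1 [ 0.09 -0.01  0.08]
0.2 [ 0.1  -0.01  0.07]
0.3 [ 0.11 -0.01  0.06]
0.4 [ 0.11 -0.01  0.05]
0.5 [ 0.12 -0.01  0.04]
0.6 [ 0.12 -0.01  0.03]
0.7 [ 0.12 -0.01  0.02]
```

```bash
python3 -m creep '[[0.09,0,-0.08,0,0.2],[0.1,0,-0.07,0,0.2],[0.11,0,-0.06,0,0.2],[0.11,0,-0.05,0,0.2],[0.12,0,-0.04,0,0.2],[0.12,0,-0.03,0,0.2],[0.12,0,-0.02,0,0.2],[0,0,0,0,0.2],[0,0,0,0,0.2]]'
python3 -c "
from m import *
st()"
```

```text
time: 48.45
tool_pos: [0.5835, -0.2148, 0.062]
tcp_rot: [-3.137, 0.09, 0.008]
wrist_force: [-3.6, 4.4, -1.8]
width: 0.343
grip_force: 30.4
t 48.45 p [ 0.5835 -0.2148  0.062 ] yaw -0.0577 zax [-0.005  0.004 -1.   ] w 0.343 g 30.4 F [-3.6  4.4 -1.8] q [-0.39  0.28  1.84  0.    1.02  1.23]
```

```bash
python3 -m creep '[[0.04,0,0,0,0.2],[0,0,0,0,0.2],[0,0,0,0,0.5],[0,0,0,0,0.7],[0,0,0,0,0.7],[0,0,-0.4,0,0.7],[0,0,-0.8,0,0.7],[0,0,-1,0,0.7],[0,-0.5,-0.3,0,0.7],[0,-1,0,0,0.7],[0,-1,0,0,0.7],[0,-1,0,0,0.7],[0,-1,0,0,0.7],[0,-1,0,0,0.7],[0,-0.8,0,0,0.7],[0,0,0,0,0.7]]'
python3 -c "
from m import *
st();p=cam('top');s=cam('scene');c=[.608,-.041,-.055]
for q in(p,s):
    print([np.round(proj(q,knob(c,t)),1).tolist() for t in(0,.5,.6,.7,.8,.9)])
    x0,y0=(345,150) if q is p else (310,160)
    g=cv2.cvtColor(q['pixels'],cv2.COLOR_RGB2GRAY)[y0:y0+45,x0:x0+40];m=(g<45).astype('uint8')
    n,l,stt,cc=cv2.connectedComponentsWithStats(m)
    for i in range(1,n):
        if stt[i][4]>12: print(cc[i]+[x0,y0],stt[i])
b=cv2.resize(p['pixels'][150:200,330:390,::-1],None,fx=6,fy=6,interpolation=2);a=cv2.resize(s['pixels'][155:205,300:360,::-1],None,fx=6,fy=6,interpolation=2)
cv2.imwrite('pics/lev8.png',np.hstack([a,b]))"
```

```text
time: 50.45
tool_pos: [0.6065, 0.1002, 0.19]
tcp_rot: [-3.14, 0.084, -0.004]
wrist_force: [-0.3, -0.3, -0.8]
width: 0.698
grip_force: 0.0
t 50.45 p [0.6065 0.1002 0.19  ] yaw -0.0534 zax [ 0.002  0.001 -1.   ] w 0.698 g 0.0 F [-0.3 -0.3 -0.8] q [0.12 0.15 1.75 0.   1.24 1.75]
[[360.2, 186.5], [361.3, 178.0], [361.4, 176.1], [361.6, 174.2], [361.7, 172.4], [361.8, 170.5]]
[360.93181818 177.20454545] [13 24  7  7 44]
[[338.9, 188.1], [334.8, 181.9], [333.9, 181.0], [332.9, 180.3], [332.0, 179.7], [331.1, 179.2]]
[333.04761905 182.0952381 ] [19 21  9  4 21]
```

View pics/lev8.png

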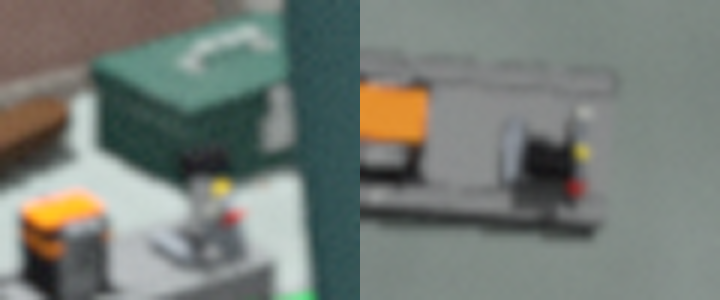

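```bash
python3 -c "
from m import *
p=cam('top');s=cam('scene')
A=cv2.imread('pics/t7.png',0);A=cv2.resize(A,(160,120),interpolation=cv2.INTER_AREA)
g=cv2.cvtColor(p['pixels'],cv2.COLOR_RGB2GRAY)
print('off',[(140+i,int(A[i,118:123].mean())) for i in range(36,56)])
print('now',[(i,int(g[i,358:363].mean())) for i in range(166,190)])
B=cv2.imread('pics/top0.png',0);print('start',[(i,int(B[i,359:364].mean())) for i in range(158,176)])
C=cv2.imread('pics/s4.png',0);G=cv2.cvtColor(s['pixels'],cv2.COLOR_RGB2GRAY)
print('sc off');print(C[183:194,330:346]);print('sc now rows 176-188 cols 326-342');print(G[176:188,326:342])"
```

```text
off [(176, 113), (177, 122), (178, 127), (179, 135), (180, 142), (181, 137), (182, 111), (183, 70), (184, 36), (185, 29), (186, 28), (187, 24), (188, 38), (189, 71), (190, 95), (191, 95), (192, 88), (193, 88), (194, 90), (195, 101)]
now [(166, 134), (167, 137), (168, 138), (169, 138), (170, 136), (171, 131), (172, 112), (173, 80), (174, 48), (175, 33), (176, 30), (177, 27), (178, 23), (179, 30), (180, 42), (181, 49), (182, 55), (183, 65), (184, 75), (185, 83), (186, 68), (187, 51), (188, 70), (189, 101)]
start [(158, 124), (159, 123), (160, 119), (161, 117), (162, 106), (163, 72), (164, 39), (165, 30), (166, 29), (167, 21), (168, 32), (169, 56), (170, 66), (171, 77), (172, 86), (173, 82), (174, 72), (175, 72)]
sc off
[[ 52  55  55  58  55  56  60  52  60  57  56  64  73  81  94 105]
 [ 52  62  71  71  67  62  57  54  57  57  60  70  98 120 133 152]
 [ 67  90 119 122 105  78  61  58  57  59  61  88 131 158 171 187]
 [103 119 152 160 132  91  69  59  50  52  57  95 148 183 197 204]
 [153 137 162 166 127  76  54  50  43  42  43  78 139 183 203 207]
 [189 165 164 159 116  56  38  42  37 
[... 502 characters left out ...]
  61  59  58  60  58  56  57]
 [ 57  55  57  62  62  63  60  57  61  56  59  59  60  59  58  58]
 [ 58  55  56  54  57  58  56  60  56  53  52  53  55  56  64  58]
 [ 58  55  56  49  49  53  56  52  52  51  52  49  54  58  56  59]
 [ 54  55  56  43  38  41  44  48  38  39  40  45  51  57  62  57]
 [ 54  56  52  48  34  33  32  37  38  31  33  35  44  54  59  58]
 [ 57  54  53  43  36  36  44  48  47  40  40  43  53  55  57  62]
 [ 90  74  61  51  43  51  73  86  82  83  86  85  77  72  77  90]
 [156 134 105  77  60  81 109 122 121 135 153 151 126 112 117 132]
 [203 188 165 134 102  98 125 137 140 165 187 184 162 155 163 176]
 [214 211 202 186 153 129 131 136 140 154 172 177 177 186 197 202]]
```

Knob measures about 0.55 rad (9.5 px up from off), short of 0.60. Regripping for a small nudge of about 0.15 rad.

```bash
python3 -m creep '[[0,0.5,0,0,0.7],[0,0.9,0,0,0.7],[-0.05,0.9,0,0,0.7],[-0.05,0.9,0,0,0.7],[-0.05,0.9,0,0,0.7],[-0.05,0.9,0,0,0.7],[-0.05,0.9,0,0,0.7],[0,0.42,0,0,0.7],[0,0,0.3,0,0.7],[0,0,0.6,0,0.7],[0,0,0.6,0,0.7],[0,0,0.5,0,0.7],[0,0,0.3,0,0.7],[0,0,0.2,0,0.7],[0,0,0.04,0,0.7],[0,0,0,0,0.7]]' 30
python3 -c "
from m import *
go([.577,-.2145,.063])"
```

```text
time: 52.65
tool_pos: [0.576, -0.2175, 0.0619]
tcp_rot: [3.14, -0.09, 0.002]
wrist_force: [-0.8, 0.3, 0.5]
width: 0.701
grip_force: 0.0
t 52.65 p [ 0.576  -0.2175  0.0619] yaw -0.0571 zax [ 0.001 -0.    -1.   ] w 0.701 g 0.0 F [-0.8  0.3  0.5] q [-0.4   0.27  1.86  0.    1.01  1.23]
units to [ 0.577  -0.2145  0.063 ] : [ 0.02 -0.06 -0.02]
```

```bash
python3 -m creep '[[0,-0.06,0,0,0.7],[0,0,0,0,0.2],[0,0,0,0,0.2],[0,0,0,0,0.2],[0,0,0,0,0.2],[0,0,0,0,0.2]]' 30
python3 -m creep '[[0.11,0,-0.01,0,0.2],[0.11,0,-0.01,0,0.2],[0,0,0,0,0.2],[0,0,0,0,0.2],[0,0,0,0,0.2]]'
python3 -m creep '[[0,0,0,0,0.5],[0,0,0,0,0.7],[0,0,0,0,0.7],[0,0,-0.4,0,0.7],[0,0,-0.8,0,0.7],[0,0,-1,0,0.7],[0,-0.5,-0.3,0,0.7],[0,-1,0,0,0.7],[0,-1,0,0,0.7],[0,-1,0,0,0.7],[0,-1,0,0,0.7],[0,-1,0,0,0.7],[0,-0.8,0,0,0.7],[0,0,0,0,0.7]]'
python3 -c "
from m import *
p=cam('top');s=cam('scene')
g=cv2.cvtColor(p['pixels'],cv2.COLOR_RGB2GRAY)
print('now',[(i,int(g[i,358:363].mean())) for i in range(164,186)])
G=cv2.cvtColor(s['pixels'],cv2.COLOR_RGB2GRAY);print(G[176:188,326:342])
slots(3,.14)"
```

```text
time: 53.4
tool_pos: [0.5759, -0.2144, 0.0618]
tcp_rot: [3.14, -0.09, 0.001]
wrist_force: [-1.9, 2.6, 5.2]
width: 0.342
grip_force: 31.4
time: 54.02
tool_pos: [0.5849, -0.2149, 0.0625]
tcp_rot: [-3.14, 0.089, 0.005]
wrist_force: [-5.4, 0.9, 7.8]
width: 0.342
grip_force: 32.3
time: 55.78
tool_pos: [0.6051, 0.1024, 0.1889]
tcp_rot: [-3.14, 0.084, -0.003]
wrist_force: [0.1, -0.3, 0.4]
width: 0.704
grip_force: 0.0
now [(164, 123), (165, 127), (166, 135), (167, 137), (168, 138), (169, 137), (170, 128), (171, 93), (172, 52), (173, 36), (174, 35), (175, 29), (176, 23), (177, 33), (178, 43), (179, 51), (180, 63), (181, 67), (182, 69), (183, 89), (184, 117), (185, 123)]
[[ 61  69  71  72  71  65  59  61  61  58  60  56  61  61  60  58]
 [ 57  57  65  62  68  67  64  59  59  62  59  57  61  55  57  57]
 [ 51  53  57  58  60  60  62  55  57  56  54  58  56  59  59  61]
 [ 57  53  56  51  54  52  54  52  51  48  50  53  58  59  56  61]
 [ 58  54  49  38  44  46  42  48  40  43  41  50  59  60  60  57]
 [ 54  53  47  38  34  38  35  31  33  33  43  49  59  58  59  61]
 [ 57  53  45  35  36  39  43  44  43  38  44  50  56  55  60  52]
 [ 58  52  48  45  50  68  83  79  62  54  56  50  58  56  61  64]
 [ 90  74  61  53  70 101 119 110  89  79  89  90  76  73  78  93]
 [156 133 106  76  85 113 129 124 112 130 153 152 125 111 116 133]
 [202 187 164 135 114 118 133 132 136 167 189 185 161 156 166 173]
 [214 210 204 187 154 136 135 136 148 165 179 179 176 185 197 202]]
tray [ 0.4255 -0.1287] [0.271 0.147] 85.8
tray yaw -0.073
t 55.92 p [0.6049 0.0989 0.1881] yaw -0.0571 zax [ 0.001 -0.001 -1.   ] w 0.696 g 0.0 F [-0.1 -0.6  0.6] q [ 0.12  0.15  1.75 -0.    1.24  1.75]
units to [ 0.4179 -0.2324  0.14  ] : [-3.36  6.83  0.96]
```

Now about 0.65 rad; one more small nudge to centre it on 0.70.

```bash
python3 -m creep '[[0,0.5,0,0,0.7],[-0.02,0.9,0,0,0.7],[-0.02,0.9,0,0,0.7],[-0.02,0.9,0,0,0.7],[-0.02,0.9,0,0,0.7],[-0.02,0.9,0,0,0.7],[0,0.9,0,0,0.7],[0,0.32,0,0,0.7],[0,0,0.3,0,0.7],[0,0,0.6,0,0.7],[0,0,0.6,0,0.7],[0,0,0.5,0,0.7],[0,0,0.3,0,0.7],[0,0,0.18,0,0.7],[0,0,0,0,0.7]]' 30
python3 -m creep '[[0,0,0,0,0.2],[0,0,0,0,0.2],[0,0,0,0,0.2],[0,0,0,0,0.2],[0,0,0,0,0.2]]' 30
```

```text
time: 57.8
tool_pos: [0.5816, -0.2102, 0.0627]
tcp_rot: [-3.14, 0.089, 0.001]
wrist_force: [-0.1, 0.3, 0.4]
width: 0.698
grip_force: 0.0
time: 58.42
tool_pos: [0.5829, -0.2146, 0.0653]
tcp_rot: [3.135, -0.089, 0.005]
wrist_force: [-1.2, -9.0, 1.5]
width: 0.345
grip_force: 32.8
```

```bash
python3 -m creep '[[0.07,0.06,0,0,0.2],[0.07,0.03,0,0,0.2],[0,0,0,0,0.2],[0,0,0,0,0.2]]'
python3 -m creep '[[0,0,0,0,0.5],[0,0,0,0,0.7],[0,0,0,0,0.7],[0,0,-0.4,0,0.7],[0,0,-0.8,0,0.7],[0,0,-1,0,0.7],[0,-0.5,-0.3,0,0.7],[0,-1,0,0,0.7],[0,-1,0,0,0.7],[0,-1,0,0,0.7],[0,-1,0,0,0.7],[0,-1,0,0,0.7],[0,-0.8,0,0,0.7],[0,0,0,0,0.7],[0,0,0,0,0.7]]'
python3 -c "
from m import *
p=cam('top')
g=cv2.cvtColor(p['pixels'],cv2.COLOR_RGB2GRAY)
print('now',[(i,int(g[i,358:363].mean())) for i in range(164,186)])
slots(3,.14)
for b in blobs(p,(45,120,90),(80,255,255),20)+blobs(p,(8,160,150),(18,255,255),80)[:1]: print(np.round(b[0],1),b[1][2:])"
```

```text
time: 58.92
tool_pos: [0.5879, -0.2151, 0.0653]
tcp_rot: [-3.139, 0.09, 0.002]
wrist_force: [-4.9, 2.6, 8.3]
width: 0.346
grip_force: 33.9
time: 60.8
tool_pos: [0.6068, 0.0986, 0.1891]
tcp_rot: [3.14, -0.089, 0.002]
wrist_force: [0.2, -0.3, 0.0]
width: 0.699
grip_force: 0.0
now [(164, 122), (165, 128), (166, 135), (167, 137), (168, 135), (169, 123), (170, 84), (171, 47), (172, 41), (173, 37), (174, 26), (175, 26), (176, 41), (177, 45), (178, 55), (179, 65), (180, 70), (181, 75), (182, 94), (183, 118), (184, 131), (185, 125)]
tray [ 0.4255 -0.1287] [0.271 0.147] 85.8
tray yaw -0.073
t 60.9 p [0.6067 0.0978 0.1888] yaw -0.0583 zax [ 0.001 -0.    -1.   ] w 0.697 g 0.0 F [-1.2 -0.2 -1. ] q [ 0.12  0.16  1.75 -0.    1.24  1.75]
units to [ 0.4179 -0.2324  0.14  ] : [-3.39  6.81  0.98]
[314.  221.8] [ 13  11 114]
[331.2 222. ] [ 13  11 114]
[347.5 224. ] [ 14  11 125]
[363.9 225.4] [ 13  10 114]
[333.8 168.4] [ 13  10 107]
```

The knob now reads about 0.71 rad. All four packs are in the tray, the orange pack hasn't moved and the gripper is clear.

```bash
python3 -c "
from workcell import bot
print(bot.finish_job())"
```

```text
the job is handed in; nothing more can be done
None
```

The job is handed in: the lever was pulled to off, all four green packs stand in the tray, the orange pack is still in its well, and the lever is at trickle, about 0.71 rad by camera. The hand-in returned no verdict.

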